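# Load a printed bracket in the finishing cradle and latch its keeper bar

## Task

Lay the black printed bracket squarely in the two blue saddles of the sloping cradle, open side up and centred, setting it down rather than dropping it; either end may go to either side. Once it is seated, swing the orange keeper bar shut over it until it clicks fully home in its detent, then let go. Leave the jar, the scraper and the spool where they are.

Things in the scene. Friction and masses are not known exactly. Their poses are not given: they have to be found in the camera images.
- bracket_mid (a point): Centre of the loose black printed bracket, a channel (U) section 170 mm long (its x), 36 wide (its y), 46 high (its z), 0.24 kg. It starts flat on the bench, open side (z) up; this point is 23 mm above its underside. The long outer sides are flat: grip across the 36 mm width near the middle. Symmetrical end for end.
- cradle_seat (a point): Frame of the fixed cradle: z square to its bed (tipped 30 deg from vertical, towards the robot's left), x straight uphill, roughly to the robot's right, y level along the row of two blue saddles. Point: midway between the saddles, level with their floors. Seated, the bracket lies with its length along y, centre at x 0 (3 mm play each way), y 0, z +23 mm, underside on both floors.
- keeper (a joint): Angle of the orange bar (rad): 0 = shut, along the cradle's -x (downhill) across the bracket's middle; grows as it swings open towards cradle -y (robot side), parallel to the bed, up to 1.95. A stiff pivot keeps it where left (about 1 N moves it). Detent: from 0.13 to about 0.06 rad a sprung nub on the catch post resists with 4 to 10 N at the handle, then the bar snaps to 0 at its stop.
- keeper_handle (a point): Centre of the black round handle (20 mm diameter, 45 mm tall, square to the bed) on the keeper bar, 150 mm from the hinge axis; 22.5 mm above the bar's top face, 22.5 mm below the handle's top. Axes turn with the bar: x points from handle to hinge, z along the handle.
- keeper_hinge (a point): Point on the keeper bar's hinge axis (the axis is the cradle's z) on the bar's underside, at cradle_seat x +95, y 0, z +50 mm. The bar is 22 mm wide, 10 mm thick, reaches 178 mm from the axis and passes 4 mm above a fully seated bracket.
- jar_mid (a point): Bystander: middle of a white jar with a red cap, 60 mm diameter, 110 mm tall, standing.
- scraper_grip (a point): Bystander: handle of a lying scraper (spatula), about 200 mm long, blue handle; the point is on the handle.
- spool_mid (a point): Bystander: middle of a lying orange and black filament spool, 150 mm diameter, 55 mm high.
- bracket: The same loose bracket; the origin here is the centre of its underside, axes as bracket_mid.
- saddle (a point): Floor centre of the blue saddle at cradle y = +60 mm; its twin is at y = -60. Each is 22 mm long in y, 42 mm wide inside in x, walls 20 mm high and 10 mm thick, then lips flaring outward to 33 mm above the floor. Between the saddles no walls, and the bed plate is 15 mm below their floors, so fingers can straddle the bracket. It goes in square to the bed, not level.
Mind the look-alikes: they are no part of the job. There is more than one size of the bracket; the job needs the larger.

How it is judged:
By the outcome, as a careful person would: the job done as asked, in the order asked, and still so for the second after the job is handed in, with the robot touching nothing.
It also fails if it takes over 61 s, if anything falls off the work surface, if the arm or the gripper's body presses on something with over 40 N, if the wrist force passes 120 N, or if a joint passes its speed limit or range.

## Robot

A 6-joint arm with a two-finger parallel gripper is mounted at the origin on the work surface. World frame = base frame: x ahead of the robot, y to its left, z up, the work surface at z = 0. Lengths are in m, angles in degrees, forces in N, time in s.
With the tool pointing down it reaches from about 0.25 to 0.775 m from the base axis. Payload 4 kg.
Tool frame: the origin (TCP) lies midway between the tips of the shut fingers; the grasp point (between the pads) lies 19 mm behind it; z points along the fingers, y is the direction in which the jaws open and shut (so a half turn about z gives the same grasp; the last joint's range is limited). The gripper opens to 85 mm and grips with 20 to 120 N. Pads are 22 mm wide; open, the fingers measure 114 mm over their backs; the gripper's body (76 mm by 85 mm) begins 54 mm behind the grasp point. The pads swing forward as they close: fully open they stand 13 mm farther back than shut.
Start: joints at [65.655, 4.996, 78.535, -0, 96.463, -5.907], TCP at [0.174, 0.522, 0.231] pointing down, gripper open.
Joint ranges: [-177.83, 177.83], [-43.37, 116.18], [15.69, 146.23], [-61.86, 241.86], [9.47, 152.12], [-147.06, 147.06]. Speed limits (degrees/s): [159.86, 159.86, 180, 180, 180, 180].

## Interface

Orientations are given as [roll, pitch, yaw] about the fixed x, y, z axes, in that order (R = Rz(yaw) Ry(pitch) Rx(roll)).
In Python, from rig import manip gives the robot as it stands. The module is installed in compiled form; this text tells all that it offers. Calls block until the motion is done:
- manip.move_pose(position, orientation): joint-space move of the TCP to a pose.
- manip.movel(position, max_speed=0.15, rot=None, f_stop=None): straight line of the TCP; rot=None keeps the orientation; max_speed is the mean speed in m/s. With f_stop (N) it stops when the force on the tool has changed by that much, and returns True; else False.
- manip.movej(angles): joint-space move.
- manip.command_gripper(opening, strength=None): opening from 0.0 (shut) to 1.0 (fully open); strength is the grip in N (None keeps the last); returns when the fingers have stopped.
- manip.hold(seconds).
- manip.solve_ik(position, orientation): joint angles nearest the present ones, or None.
- manip.read_state(): the state.
- manip.read_camera(name): name is "side" or "top" or "wrist"; returns a dict with "frame" (480x640x3 uint8, red, green, blue), "vfov" (degrees; the focal length in pixels is half the picture's height over the tangent of half this angle, whatever the lens; pixels are square), "cx", "cy" (the principal point, pixels), "R" (3x3) and "t" (3): a world point X has camera coordinates R X + t. Camera axes: x right, y down, z forward; pixel columns grow to the right and rows downward; lengths in m; the calibration is good to about 2 mm. The wrist camera is an equidistant fisheye: a pixel r from the principal point sees the ray r / f radians off the axis. A picture is of the moment at which its call begins. There is no depth.
A pose or a line that the arm cannot do raises manip.MotionError and nothing moves.
- manip.close_job(): hands the job in, once; it reports no verdict.
Trained networks look in the newest picture that a camera, given by its name, has taken for a name from the list of things; names that differ only in an ending like _2 or _b are one class to them, and where a whole thing is asked for, a point or a joint stands for the part that bears it (a point fixed in the world has none). Each returns a list of dicts, best first, with "score" (0 to 1); they miss things now and then, are a little off and sometimes report something else, mostly with a low value. They report only what shows in the picture. A call takes as long as a camera call. They do not tell look-alikes from the thing itself.
- manip.regions_of(target, camera): "mask" (480x640 bool, what is visible of it) and "box" ([left, top, width, height] in pixels, round what is visible of it).
- manip.place_of(target, camera): "xy" ([column, row] in pixels: a listed point, or the origin of a listed thing).
The state is a dict: "t": time; "joints": joint angles; "dq": joint speeds; "joint_torque": joint torques, N m; "tool_pos": TCP position; "tcp_rot": TCP orientation; "wrist_force": force on the tool from outside, world axes, zero at the start; "wrist_torque": the same for the moment, N m; "opening": opening from 0.0 (shut) to 1.0 (fully open).
Only numpy, scipy, OpenCV 4.12 (cv2) and the standard library are available. Lean on these libraries where they do the work, as an engineer would, in place of code of your own. Each camera call takes 0.05 s, during which the arm holds its last target.

## Working session

There is one attempt and no reset: what is moved stays moved. The work goes in short steps, each a Python script; the robot and the scene stay as the last script left them, time stands still between calls to the robot, and variables do not carry over. Pictures are saved under pics/ and viewed, and the job is handed in when it is done.

```bash
mkdir -p pics; ls
cat > h.py <<'E'
from rig import manip
import numpy as np, cv2
def snap(c,fn):
    d=manip.read_camera(c); cv2.imwrite('pics/'+fn,d['frame'][:,:,::-1]); return d
def f_of(d): return 240/np.tan(np.radians(d['vfov'])/2)
def ray(d,uv):
    f=f_of(d); p=np.array([uv[0]-d['cx'],uv[1]-d['cy']])
    if d.get('fish'):
        r=np.hypot(*p); th=r/f; v=np.array([*(p/max(r,1e-9)*np.sin(th)),np.cos(th)])
    else: v=np.array([*(p/f),1.])
    R=np.array(d['R']);return -R.T@np.array(d['t']), R.T@(v/np.linalg.norm(v))
def proj(d,X):
    c=np.array(d['R'])@X+np.array(d['t']); f=f_of(d)
    if d.get('fish'):
        r=np.hypot(c[0],c[1]); th=np.arctan2(r,c[2]); return np.array([d['cx'],d['cy']])+f*th*c[:2]/max(r,1e-12)
    return np.array([d['cx']+f*c[0]/c[2],d['cy']+f*c[1]/c[2]])
def tri(rs):
    A=np.zeros((3,3));b=np.zeros(3)
    for o,v in rs:
        P=np.eye(3)-np.outer(v,v);A+=P;b+=P@o
    X=np.linalg.solve(A,b); return X,[np.linalg.norm((np.eye(3)-np.outer(v,v))@(X-o)) for o,v in rs]
def atz(r,z): o,v=r; return o+v*(z-o[2])/v[2]
E
python3 - <<'E'
from h import *
for c in ['side','top','wrist']:
    d=snap(c,c+'0.png'); print(c,d['vfov'],d['cx'],d['cy'],np.round(-np.array(d['R']).T@d['t'],3))
    for n in ['bracket_mid','cradle_seat','keeper_handle','keeper_hinge','saddle','jar_mid','scraper_grip','spool_mid']:
        print(n,[(np.round(q['xy']).tolist(),round(q['score'],2)) for q in manip.place_of(n,c)])
print(manip.read_state()['t'])
E
```

```text
pics
side 53.2171269088511 312.0093467772767 240.71218639231572 [ 0.386 -0.676  0.991]
bracket_mid [([230.0, 240.0], 0.86), ([252.0, 196.0], 0.71)]
cradle_seat [([337.0, 279.0], 0.9)]
keeper_handle [([288.0, 294.0], 0.65)]
keeper_hinge [([356.0, 277.0], 0.82)]
saddle [([355.0, 270.0], 0.66)]
jar_mid [([343.0, 204.0], 0.63)]
scraper_grip [([235.0, 165.0], 0.72)]
spool_mid []
top 55.72500752170297 320.5395044387583 248.01997546913307 [0.36  0.04  1.365]
bracket_mid [([256.0, 313.0], 0.89), ([214.0, 278.0], 0.81)]
cradle_seat [([352.0, 236.0], 0.98)]
keeper_handle [([386.0, 277.0], 0.59), ([375.0, 224.0], 0.49)]
keeper_hinge [([375.0, 227.0], 0.62)]
saddle [([345.0, 221.0], 0.57)]
jar_mid [([256.0, 203.0], 0.71), ([387.0, 277.0], 0.56)]
scraper_grip [([154.0, 285.0], 0.71)]
spool_mid []
wrist 65.70646984690485 317.2218813400315 242.09938450780905 [0.105 0.544 0.374]
bracket_mid [([161.0, 423.0], 0.89)]
cradle_seat []
keeper_handle []
keeper_hinge []
saddle []
jar_mid []
scraper_grip [([393.0, 415.0], 0.61)]
spool_mid []
1.35
```

View pics/side0.png

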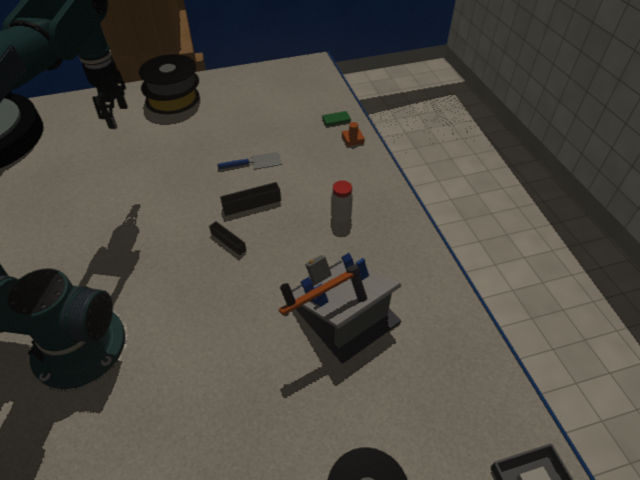

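View pics/top0.png

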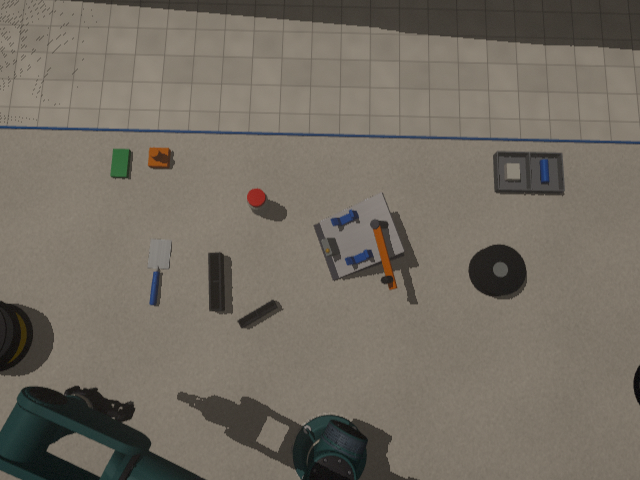

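View pics/wrist0.png

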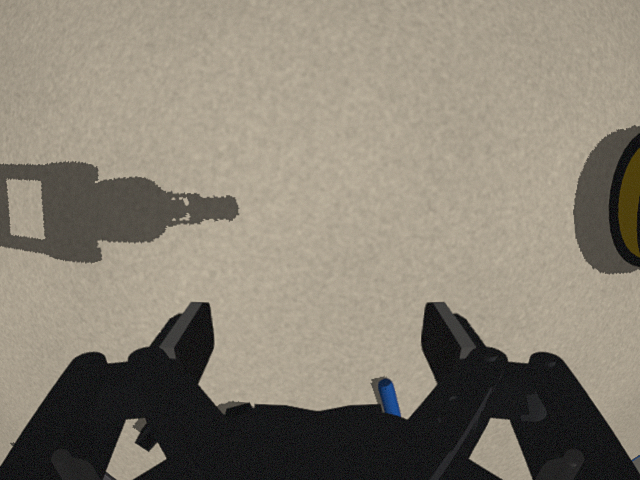

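The candidates for the bracket are two black channels. The larger is at top (217,282) / side (251,199), and the smaller at top (260,313) / side (228,238). The job needs the larger one. Next are close crops to check it and the cradle.

Run:
```python
import cv2,numpy as np
t=cv2.imread('pics/top0.png');s=cv2.imread('pics/side0.png')
def c(im,x,y,w,h,k): return cv2.resize(im[y:y+h,x:x+w],None,fx=k,fy=k,interpolation=cv2.INTER_CUBIC)
cv2.imwrite('pics/c1.png',c(t,305,180,110,120,5)); cv2.imwrite('pics/c2.png',c(s,270,240,140,120,5))
a=c(t,195,240,100,90,4);b=c(s,200,170,100,90,4);cv2.imwrite('pics/c3.png',np.hstack([a,b]))
```

```text
(no output)
```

View pics/c1.png

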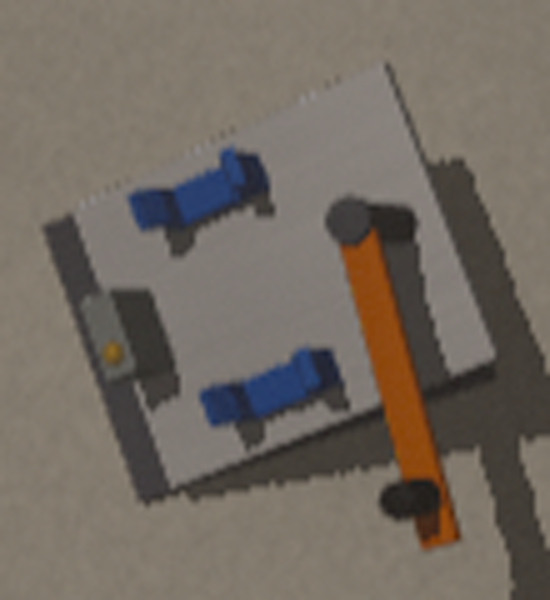

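View pics/c2.png

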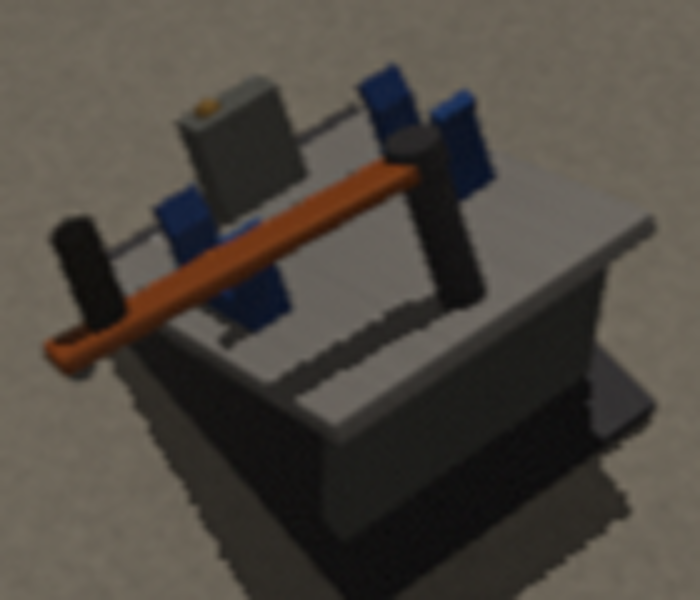

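View pics/c3.png

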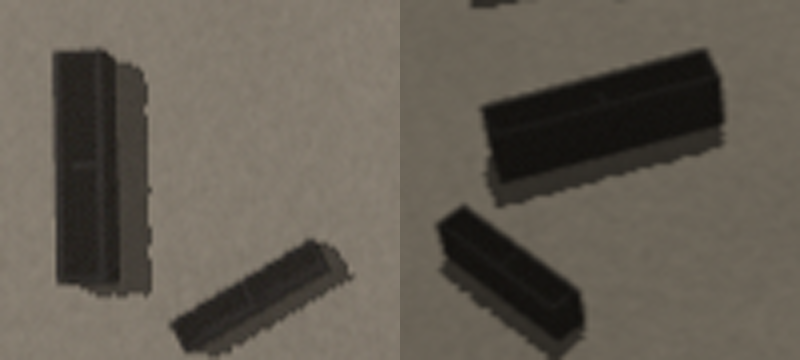

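The larger channel at top (217,282) is clearly about 170 mm long and open side up, so that is my choice. The cradle crop shows saddles at top (344,219) and (359,258), the bar open towards the robot with its handle at (386,279), and the catch post at (326,247). Next I fit the cradle pose.

```bash
cat > fit.py <<'E'
from h import *
from scipy.optimize import least_squares
def cradleR(psi,tilt=np.radians(30)):
    # z tipped towards world +y-ish; x uphill ~ -y
    h=np.array([np.cos(psi),np.sin(psi),0]); u=np.array([0,0,1.])
    x=h*np.cos(tilt)+u*np.sin(tilt); z=-h*np.sin(tilt)+u*np.cos(tilt)
    return np.stack([x,np.cross(z,x),z],1)
def barpt(k,r,s,z): # s: lateral, along +90deg
    d=np.array([-np.cos(k),-np.sin(k),0]); n=np.array([np.sin(k),-np.cos(k),0])
    return np.array([.095,0,0])+r*d+s*n+np.array([0,0,z])
E
cat > fit1.py <<'E'
from fit import *
T=manip.read_camera('top');S=manip.read_camera('side')
tp=lambda x,y:np.array([x/5+305,y/5+180]); sp=lambda x,y:np.array([x/5+270,y/5+240])
obs=[ # cam, pixel, fn(k)
(T,tp(402,500),lambda k:barpt(k,.150,0,.105)),
(S,sp(72,227),lambda k:barpt(k,.150,0,.105)),
(S,sp(105,318),lambda k:barpt(k,.150,0,.060)),
(T,np.array([352,236.]),lambda k:np.zeros(3)),(S,np.array([337,279.]),lambda k:np.zeros(3)),
(T,np.array([375,227.]),lambda k:np.array([.095,0,.05])),(S,np.array([356,277.]),lambda k:np.array([.095,0,.05])),
(T,tp(205,190),lambda k:np.array([0,.06,.013])),(T,tp(275,388),lambda k:np.array([0,-.06,.013])),
(T,tp(440,543),lambda k:barpt(k,.178,0,.057)),(S,sp(57,360),lambda k:barpt(k,.178,0,.055)),
]
def res(p):
    R=cradleR(p[3]); return np.concatenate([proj(c,R@f(p[4])+p[:3])-uv for c,uv,f in obs])
best=least_squares(res,[.4,0,.15,np.radians(-70),1.4],loss='soft_l1')
p=best.x; print(np.round(p[:3],4),np.degrees(p[3]),p[4]); print(np.round(res(p).reshape(-1,2),1))
np.save('p.npy',p)
R=cradleR(p[3])
def draw(cam,fn,x,y,w,h,k):
    im=cv2.resize(cam['frame'][y:y+h,x:x+w,::-1],None,fx=k,fy=k,interpolation=cv2.INTER_CUBIC)
    def L(pts,col):
        q=[tuple(np.int32(((proj(cam,R@np.array(a)+p[:3])+.5-[x,y])*k-.5)).tolist()) for a in pts]
        for a,b in zip(q,q[1:]): cv2.line(im,a,b,col,1,cv2.LINE_AA)
    for sgn in (-1,1):
        for e in (-.011,.011):
            yy=sgn*.06+e
            L([(-.021,yy,.02),(-.021,yy,0),(.021,yy,0),(.021,yy,.02)],(0,255,255))
    for z in (.05,.06): L([barpt(p[4],*q,z) for q in ((0,-.011),(.178,-.011),(.178,.011),(0,.011),(0,-.011))],(0,255,0))
    L([barpt(p[4],.15,0,.06),barpt(p[4],.15,0,.105)],(255,0,255)); L([(.095,0,-.015),(.095,0,.06)],(255,0,255))
    cv2.imwrite('pics/'+fn,im)
draw(T,'o1.png',305,180,110,120,5);draw(S,'o2.png',270,240,140,120,5)
E
python3 fit1.py
```

```text
[ 0.6084 -0.0549  0.0869] -70.34626586997047 1.49186698221929
[[-1.1 -0.6]
 [-0.3 -0.1]
 [ 0.4  0.4]
 [ 1.8  0.6]
 [-0.4  3.2]
 [ 1.6 -3.4]
 [-1.9 -2.5]
 [-0.9 -1. ]
 [-1.2 -1.2]
 [ 0.5 -0.2]
 [-1.3  0.6]]
```

Run:
```python
import cv2,numpy as np
a=cv2.imread('pics/o1.png');b=cv2.imread('pics/o2.png')
a=a[:,:];b=b[:, :]
b=cv2.resize(b,(0,0),fx=.0+430/700,fy=430/700) if 0 else b
```

```text
(no output)
```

View pics/o1.png

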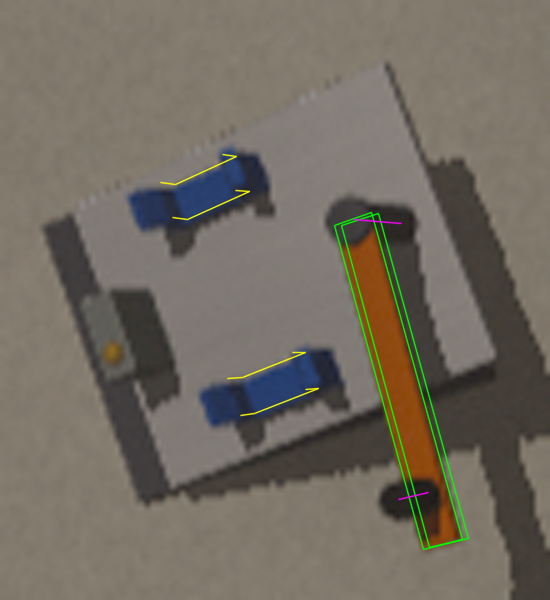

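View pics/o2.png

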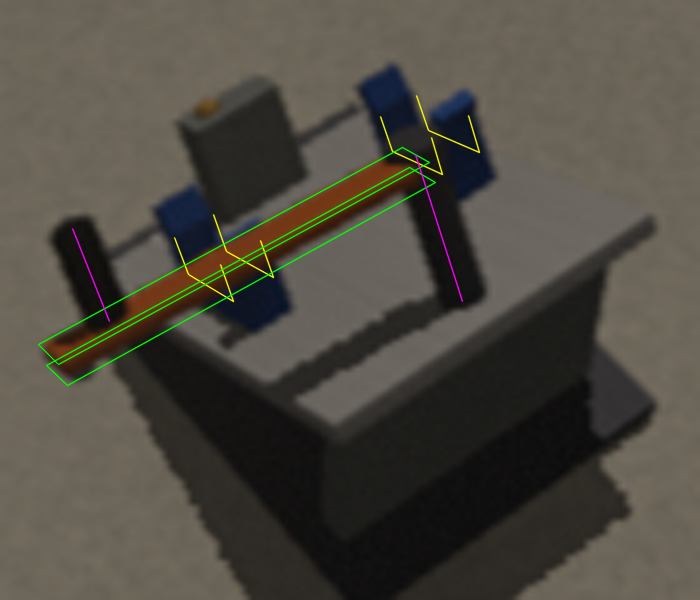

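The fit is approximate, 2–3 px off on the saddles in the side view. I'll refine it with a wrist close-up of the cradle, but first I compute the bracket pose and reachability.

```bash
cat > br.py <<'E'
from fit import *
from scipy.spatial.transform import Rotation as Ro
T=manip.read_camera('top');mt=manip.regions_of('bracket','top')
S=manip.read_camera('side');ms=manip.regions_of('bracket','side')
def box(p):
    c,s=np.cos(p[2]),np.sin(p[2]);
    return [np.array([p[0]+c*a-s*b,p[1]+s*a+c*b,z]) for a in(-.085,.085) for b in(-.018,.018) for z in(0,.046)]
M=[]
for cam,ms_ in ((T,mt),(S,ms)):
    for m in ms_: print(m['box'],m['score'],m['mask'].sum())
    b=max([m for m in ms_ if m['score']>.4],key=lambda m:m['mask'].sum()); M.append((cam,b['mask']))
k=4
def cost(p):
    v=0
    for cam,m in M:
        q=np.array([proj(cam,X) for X in box(p)])
        im=np.zeros((480*k,640*k),np.uint8); cv2.fillConvexPoly(im,cv2.convexHull(np.int32(np.round((q+.5)*k-.5))),1)
        f=im.reshape(480,k,640,k).mean((1,3)); v+=np.abs(f-m).sum()/m.sum()
    return v
from scipy.optimize import minimize
ys,xs=np.nonzero(M[0][1]);c0=atz(ray(T,(xs.mean(),ys.mean())),.03)
best=min((minimize(cost,[c0[0],c0[1],a],method='Nelder-Mead',options=dict(initial_simplex=[[c0[0],c0[1],a],[c0[0]+.01,c0[1],a],[c0[0],c0[1]+.01,a],[c0[0],c0[1],a+.1]])) for a in (-.1,.1)),key=lambda r:r.fun)
print(best.x,best.fun); np.save('b.npy',best.x)
for nm,(cam,m) in zip('TS',M):
    ys,xs=np.nonzero(m);q=np.array([proj(cam,X) for X in box(best.x)]);print(nm,xs.min(),xs.max(),ys.min(),ys.max(),q.min(0).round(1),q.max(0).round(1))
W=manip.read_camera('wrist');st=manip.read_state();print(st['tcp_rot'],st['tool_pos'])
Rt=Ro.from_euler('xyz',st['tcp_rot'],degrees=True).as_matrix()
Rw=np.array(W['R']);Rc=Rw@Rt; tc=Rw@np.array(st['tool_pos'])+W['t']; print(Rc.round(3),tc.round(4)); np.savez('wc.npz',R=Rc,t=tc)
E
python3 br.py
```

```text
[240.6, 301.8, 38.7, 27.2] 0.67 397
[208.9, 250.6, 16.7, 60.6] 0.66 997
[220.1, 182.0, 62.2, 33.1] 0.95 1251
[213.1, 219.6, 31.9, 34.2] 0.9 494
[0.47638731 0.34538576 0.0830163 ] 0.1473529802036004
T 207 225 252 312 [207.7 251.4] [224.7 310.8]
S 221 281 182 215 [219.3 181.5] [280.8 215.9]
[1.79992319e+02 7.11503855e-04 1.61562542e+02] [0.17397013 0.52180107 0.23134735]
[[ 0.     1.    -0.001]
 [-0.959  0.    -0.283]
 [-0.283  0.001  0.959]] [0.0007 0.0287 0.1568]
```

```bash
cat >> fit.py <<'E'
from scipy.spatial.transform import Rotation as Ro
def pose(p,loc,a=0.0,flip=False):
    """TCP pose in cradle frame: tool z=-cradle z, tool x=-cradle y turned by a about cradle z"""
    R=cradleR(p[3]); x=np.array([np.sin(a),-np.cos(a),0]); z=np.array([0,0,-1.]); 
    if flip: x=-x
    Rt=R@np.stack([x,np.cross(z,x),z],1)
    return (R@np.array(loc)+p[:3]).tolist(), Ro.from_matrix(Rt).as_euler('xyz',degrees=True).tolist()
E
python3 - <<'E'
from fit import *
p=np.load('p.npy')
for fl in (0,1):
  for loc in ((0,0,.2),(0,0,.11),(0,0,.008)):
    j=manip.solve_ik(*pose(p,loc,0,fl)); print(fl,loc,None if j is None else np.round(j,0))
  for k in (1.5,1,.5,0):
   for da in (0,np.pi/2,-np.pi/2):
    # tool y tangential: tangential=( -sin k, cos k); at a: tool y
    loc=barpt(k,.15,0,.066); j=manip.solve_ik(*pose(p,loc,k+da,fl)); print(fl,k,da,None if j is None else np.round(j,0))
a=manip.solve_ik(*pose(p,(0,0,.2)))
b=np.load('b.npy');print(manip.solve_ik([b[0],b[1],.008],[180,0,180+np.degrees(b[2])]))
manip.move_pose(*pose(p,(0,0,.2)))
d=snap('wrist','w1.png'); print(manip.read_state()['t'])
np.savez('w1.npz',**{k:v for k,v in d.items()})
for n in ['cradle_seat','keeper_handle','keeper_hinge','saddle']:
    print(n,[(np.round(q['xy']).tolist(),round(q['score'],2)) for q in manip.place_of(n,'wrist')])
E
```

```text
0 (0, 0, 0.2) [ 14.   6.  79. -30.  92. -97.]
0 (0, 0, 0.11) [ 10.   8.  86. -30.  82. -97.]
0 (0, 0, 0.008) [  5.  12.  91. -31.  71. -96.]
0 1.5 0 None
0 1.5 1.5707963267948966 [ -6.  -9. 102. -28.  75.  73.]
0 1.5 -1.5707963267948966 [  -6.   -9.  102.  -28.   75. -107.]
0 1 0 None
0 1 1.5707963267948966 [  2.  -7. 104. -30.  75. 112.]
0 1 -1.5707963267948966 [  2.  -7. 104. -30.  75. -68.]
0 0.5 0 [   9.    1.  100.  -31.   75. -122.]
0 0.5 1.5707963267948966 None
0 0.5 -1.5707963267948966 [  9.   1. 100. -31.  75. -32.]
0 0 0 [ 12.  10.  91. -31.  77. -91.]
0 0 1.5707963267948966 None
0 0 -1.5707963267948966 [ 12.  10.  91. -31.  77.  -1.]
1 (0, 0, 0.2) [ 14.   6.  79. -30.  92.  83.]
1 (0, 0, 0.11) [ 10.   8.  86. -30.  82.  83.]
1 (0, 0, 0.008) [  5.  12.  91. -31.  71.  84.]
1 1.5 0 [ -6.  -9. 102. -28.  75. -17.]
1 1.5 1.5707963267948966 [  -6.   -9.  102.  -28.   75. -107.]
1 1.5 -1.5707963267948966 [ -6.  -9. 102. -28.  75.  73.]
1 1 0 [  2.  -7. 104. -30.  75.  22.]
1 1 1.5707963267948966 [  2.  -7. 104. -30.  75. -68.]
1 1 -1.5707963267948966 [  2.  -7. 104. -30.  75. 112.]
1 0.5 0 [  9.   1. 100. -31.  75.  58.]
1 0.5 1.5707963267948966 [  9.   1. 100. -31.  75. -32.]
1 0.5 -1.5707963267948966 None
1 0 0 [ 12.  10.  91. -31.  77.  89.]
1 0 1.5707963267948966 [ 12.  10.  91. -31.  77.  -1.]
1 0 -1.5707963267948966 None
[ 30.42268352  18.09400519  89.43989889   0.          72.46609592
 -64.33380008]
3.9667
cradle_seat [([316.0, 210.0], 0.78)]
keeper_handle [([199.0, 32.0], 0.89)]
keeper_hinge [([202.0, 227.0], 0.93), ([520.0, 416.0], 0.53)]
saddle [([318.0, 272.0], 0.79)]
```

View pics/w1.png

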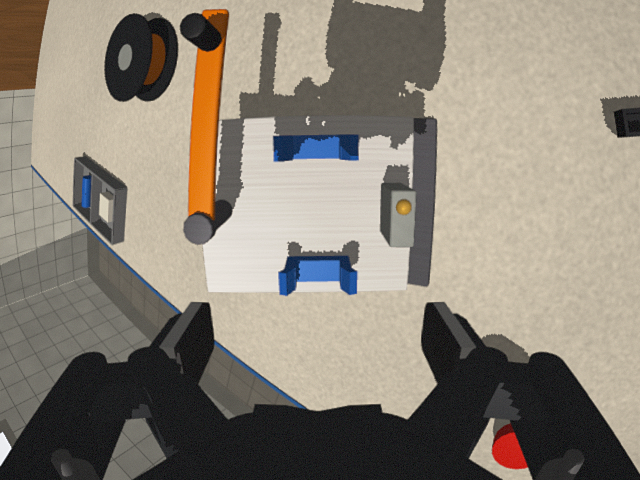

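The wrist view shows the saddles at (316,148) and (318,272), the hinge at (200,228), the bar with its handle top at (195,28), and the catch post with its nub at (403,207). I'll overlay the model and refine the fit.

Run:
```python
import cv2
im=cv2.imread('pics/w1.png')
cv2.imwrite('pics/w1c.png',cv2.resize(im[110:310,260:450],None,fx=3.1,fy=3,interpolation=cv2.INTER_CUBIC))
cv2.imwrite('pics/w1d.png',cv2.resize(im[0:250,160:260],None,fx=2.4,fy=2.4,interpolation=cv2.INTER_CUBIC))
```

```text
(no output)
```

View pics/w1c.png

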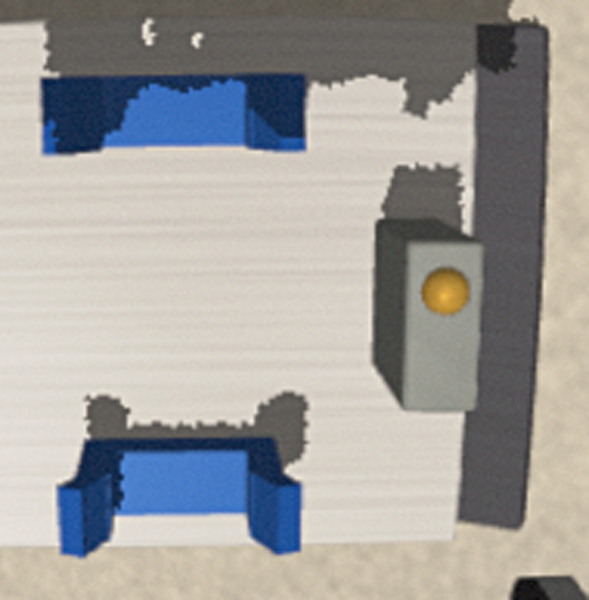

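View pics/w1d.png

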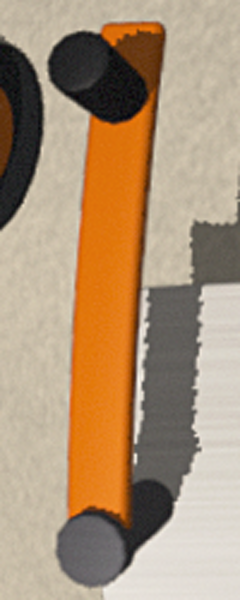

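```bash
cat > fit2.py <<'E'
from fit import *
T=manip.read_camera('top');S=manip.read_camera('side')
z=np.load('w1.npz');W={k:(z[k] if z[k].ndim else z[k].item()) for k in z.files};W['fish']=1
wc=lambda x,y:np.array([(x+.5)/3.1+260-.5,(y+.5)/3+110-.5]); wd=lambda x,y:np.array([(x+.5)/2.4+160-.5,(y+.5)/2.4-.5])
tp=lambda x,y:np.array([x/5+305,y/5+180])-.4; sp=lambda x,y:np.array([x/5+270,y/5+240])-.4
P=lambda *a:(lambda k:np.array(a)); B=lambda *a:(lambda k:barpt(k,*a))
obs=[(W,wc(118,449),P(.021,.049,0)),(W,wc(246,449),P(-.021,.049,0)),(W,wc(118,516),P(.021,.071,0)),(W,wc(247,514),P(-.021,.071,0)),
(W,wc(247,148),P(-.021,-.049,0)),
(W,wd(80,62),B(.15,0,.105)),(W,wd(103,24),B(.178,.011,.06)),(W,wd(165,26),B(.178,-.011,.06)),
(T,tp(402,500),B(.150,0,.105)),(S,sp(72,227),B(.150,0,.105)),(T,tp(421,549),B(.178,-.011,.06)),(T,tp(460,540),B(.178,.011,.06)),
(S,sp(47,350),B(.178,-.011,.06)),(S,sp(105,320),B(.15,0,.06)),
]
wt=np.array([1.]*8+[1.2]*6)
def res(p,w=True):
    R=cradleR(p[3]); r=np.array([proj(c,R@f(p[4])+p[:3])-uv for c,uv,f in obs]); return (r*wt[:,None]).ravel() if w else r
best=least_squares(res,np.load('p.npy'),loss='soft_l1')
p=best.x; print(np.round(p[:3],4),np.degrees(p[3]),p[4]); print(np.round(res(p,0),1).tolist())
for sel,nm in ((slice(0,8),'W'),(slice(8,14),'TS')):
    q=least_squares(lambda q:(np.array([proj(c,cradleR(q[3])@f(q[4])+q[:3])-uv for c,uv,f in obs[sel]])).ravel(),p,loss='soft_l1').x; print(nm,np.round(q[:3],4),np.degrees(q[3]),q[4],)
np.save('p2.npy',p)
R=cradleR(p[3])
def draw(cam,fn,x,y,w,h,k):
    im=cv2.resize(np.ascontiguousarray(cam['frame'][y:y+h,x:x+w,::-1]),None,fx=k,fy=k,interpolation=cv2.INTER_CUBIC)
    def L(pts,col):
        q=[tuple(np.int32(((proj(cam,R@np.array(a)+p[:3])+.5-[x,y])*k-.5)).tolist()) for a in pts]
        for a,b in zip(q,q[1:]): cv2.line(im,a,b,col,1,cv2.LINE_AA)
    for sgn in (-1,1):
        for e in (-.011,.011):
            yy=sgn*.06+e
            L([(-.021,yy,.02),(-.021,yy,0),(.021,yy,0),(.021,yy,.02)],(0,255,255))
    for z in (.05,.06): L([barpt(p[4],*q,z) for q in ((0,-.011),(.178,-.011),(.178,.011),(0,.011),(0,-.011))],(0,255,0))
    L([barpt(p[4],.15,0,.06),barpt(p[4],.15,0,.105)],(255,0,255)); L([(.095,0,-.015),(.095,0,.06)],(255,0,255))
    cv2.imwrite('pics/'+fn,im)
draw(T,'q1.png',305,180,110,120,5);draw(S,'q2.png',270,240,140,120,5);draw(W,'q3.png',160,0,300,300,2)
E
python3 fit2.py
```

```text
[ 0.6072 -0.0553  0.0859] -69.0983544266009 1.4662932968296676
[[-1.0, 1.5], [0.7, 0.7], [-0.2, -0.0], [0.3, -0.1], [-0.2, -0.3], [0.2, 0.7], [-0.5, -0.0], [0.4, -1.6], [-0.8, 0.1], [-0.0, 1.2], [0.2, 0.2], [0.2, 0.1], [-1.6, -0.2], [0.9, 1.1]]
W [ 0.6074 -0.0558  0.0849] -69.23236080074318 1.4707250404265821
TS [ 0.6054 -0.0573  0.0936] -66.1589656640218 1.4004818403169828
```

View pics/q3.png

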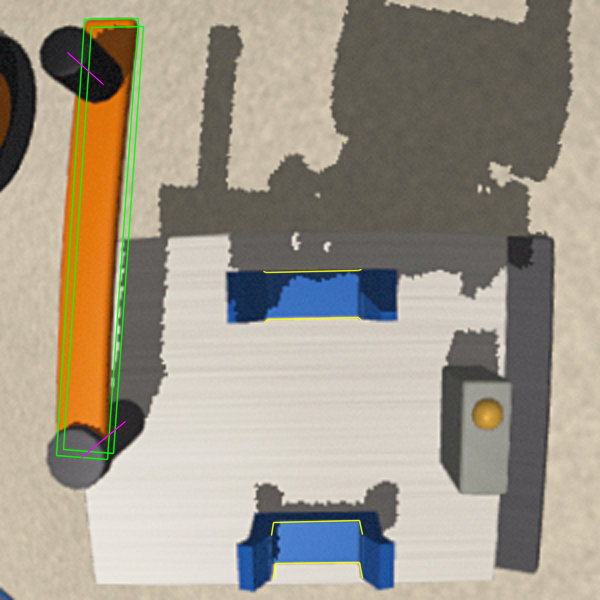

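View pics/q2.png

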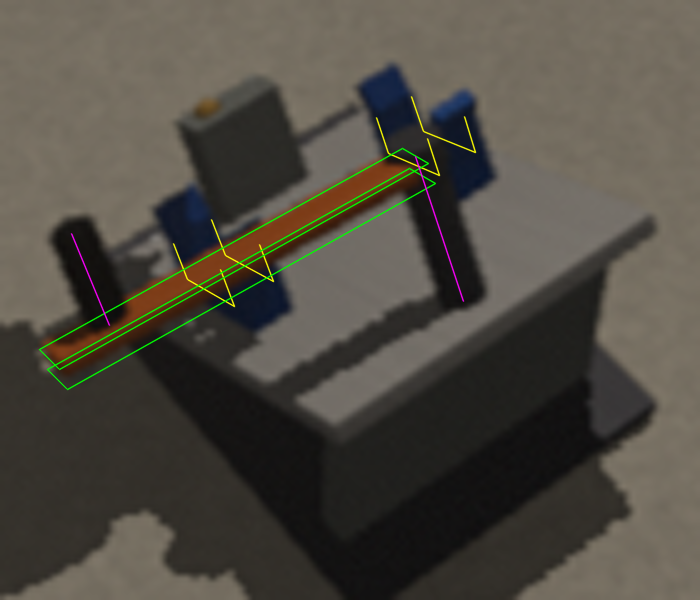

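The wrist overlay matches the saddle floors to within about 1 px. Next I look at the bracket with the wrist camera on the way to grasping it.

Run:
```python
from fit import *
b=np.load('b.npy')
manip.move_pose([b[0]+.06,b[1],.2],[180,0,180+np.degrees(b[2])])
d=snap('wrist','w2.png');np.savez('w2.npz',**d); print(manip.read_state()['t'])
d['fish']=1
im=cv2.imread('pics/w2.png')
c,s=np.cos(b[2]),np.sin(b[2])
for z,col in ((0,(0,255,255)),(.046,(0,255,0))):
    q=np.int32(np.round([proj(d,np.array([b[0]+c*x-s*y,b[1]+s*x+c*y,z])) for x,y in ((-.085,-.018),(.085,-.018),(.085,.018),(-.085,.018))]))
    cv2.polylines(im,[q],True,col,1)
cv2.imwrite('pics/w2o.png',im)
```

```text
5.4833
```

View pics/w2o.png

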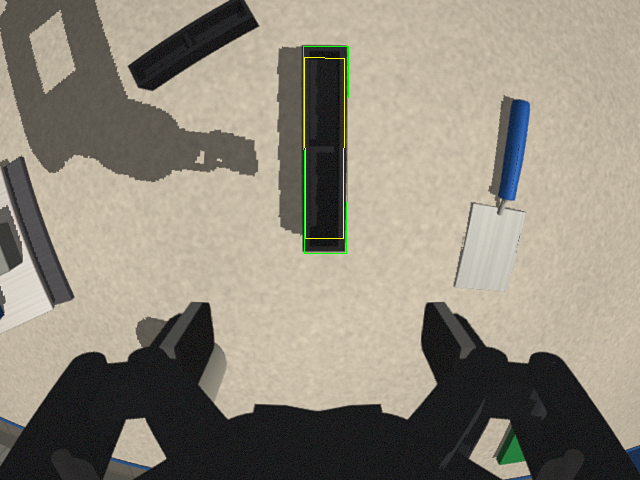

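The projection sits on the bracket within about 1 px: top rim rows 46–252, centre (325,149). Now I grasp it.

Run:
```python
from fit import *
b=np.load('b.npy');p=np.load('p2.npy')
o=[180,0,180+np.degrees(b[2])]
manip.move_pose([b[0],b[1],.10],o)
manip.movel([b[0],b[1],.008],0.1)
manip.command_gripper(0.0,60)
s=manip.read_state();print(s['t'],s['opening'],np.round(s['tool_pos'],4),np.round(s['wrist_force'],2))
manip.movel([b[0],b[1],.20],0.2)
s=manip.read_state();print(s['t'],s['opening'],np.round(s['wrist_force'],2))
manip.move_pose(*pose(p,(0,0,.16)))
s=manip.read_state();print(s['t'],s['opening'],np.round(s['wrist_force'],2))
d=snap('wrist','w3.png');np.savez('w3.npz',**d);snap('side','s3.png')
```

```text
7.6083 0.4141700419185874 [0.4768 0.3456 0.0086] [0.57 0.16 2.08]
8.7167 0.4134285448032633 [ 0.56  0.2  -2.31]
9.975 0.4144196800151171 [ 0.35  0.15 -1.81]
```

View pics/w3.png

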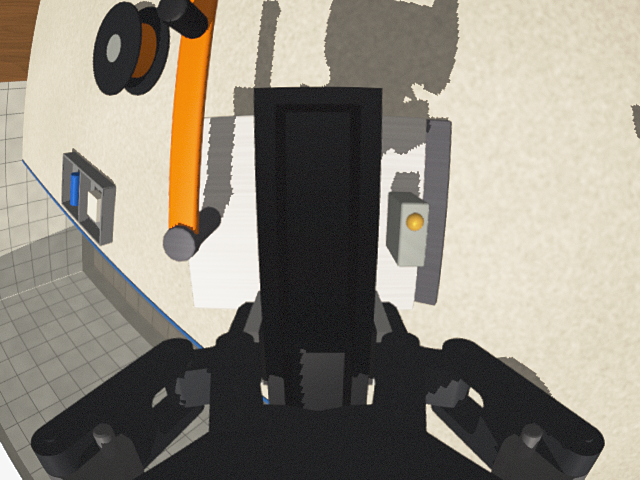

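View pics/s3.png

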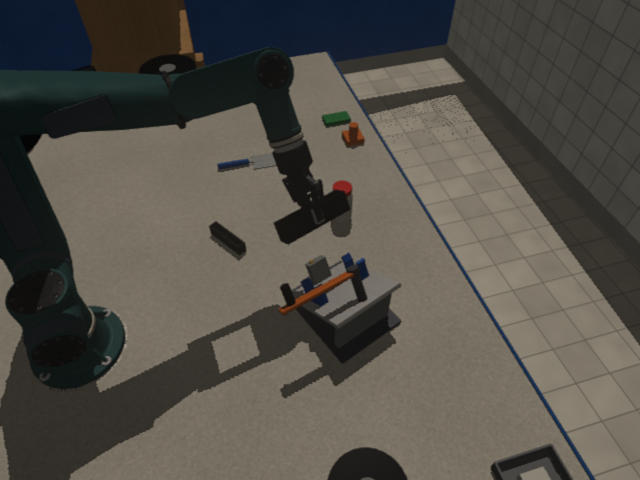

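Run:
```python
from fit import *
z=np.load('wc.npz');R,t=z['R'],z['t'];f=240/np.tan(np.radians(65.70646984690485/2))
for x in(.083,.085,.087):
  for y in(-.018,.018):
    c=R@np.array([x,y,-.0374])+t;r=np.hypot(*c[:2]);print(x,y,(np.array([317.2,242.1])+f*np.arctan2(r,c[2])*c[:2]/r).round(1))
```

```text
0.083 -0.018 [255.4  97.6]
0.083 0.018 [384.4  97.9]
0.085 -0.018 [255.4  90.6]
0.085 0.018 [384.4  90.9]
0.087 -0.018 [255.4  83.7]
0.087 0.018 [384.4  84. ]
```

The bracket is held square and centred to about 1 mm. Its end edge is at row 88, where 90.7 was predicted. Now I lower it.

Run:
```python
from fit import *
p=np.load('p2.npy');R=cradleR(p[3])
L=lambda: (np.round(R.T@(np.array(manip.read_state()['tool_pos'])-p[:3]),4),np.round(R.T@np.array(manip.read_state()['wrist_force']),2),manip.read_state()['t'])
manip.movel(pose(p,(0,.0008,.055))[0],0.12); print(*L())
h=manip.movel(pose(p,(0,.0008,-.004))[0],0.03,f_stop=5); print(h,*L())
snap('side','s4.png');snap('wrist','w4.png')
a=cv2.imread('pics/s4.png')[230:350,230:400];cv2.imwrite('pics/s4c.png',cv2.resize(a,None,fx=4.5,fy=4.5,interpolation=cv2.INTER_CUBIC))
```

```text
[0.0005 0.0014 0.0559] [-0.22  0.18 -2.43] 11.1
True [-0.0001  0.0008  0.0107] [0.69 0.29 4.79] 12.45
```

View pics/s4c.png

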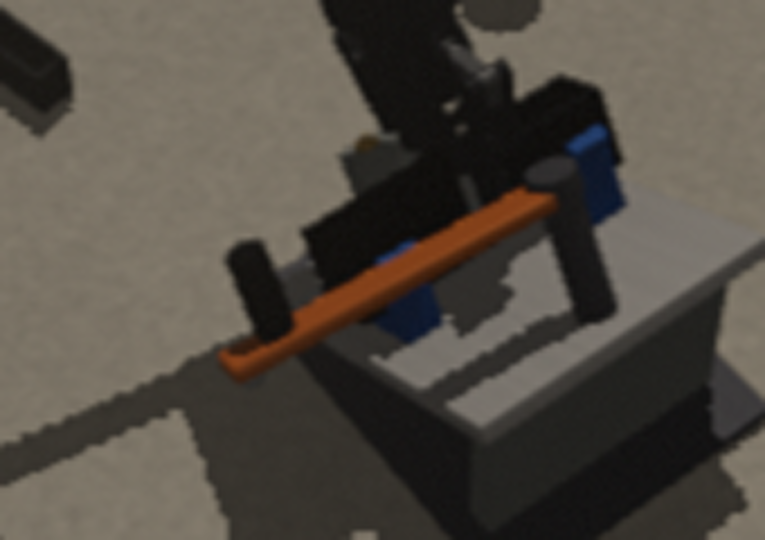

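View pics/w4.png

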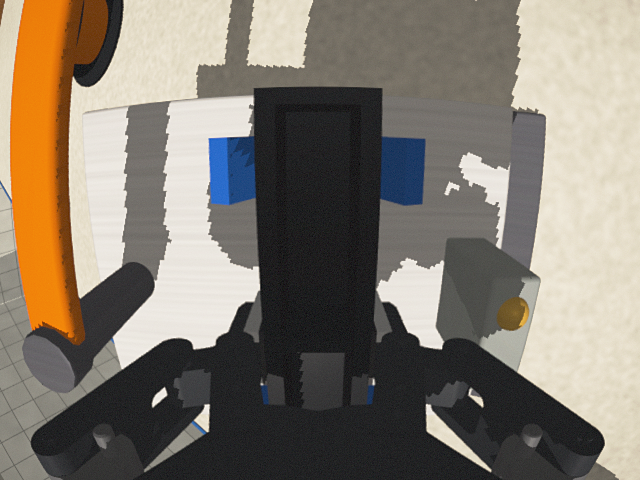

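Run:
```python
from fit import *
p=np.load('p2.npy');R=cradleR(p[3])
L=lambda: (np.round(R.T@(np.array(manip.read_state()['tool_pos'])-p[:3]),4),np.round(R.T@np.array(manip.read_state()['wrist_force']),2),np.round(R.T@np.array(manip.read_state()['wrist_torque']),2),manip.read_state()['t'])
print(*L())
h=manip.movel(pose(p,(0,.0008,.003))[0],0.02,f_stop=10); print(h,*L())
```

```text
[-0.0001  0.0008  0.0107] [1.26 0.79 5.17] [-0.04 -0.05  0.01] 12.55
True [-0.0002  0.0007  0.0107] [0.54 0.1  3.62] [-0.04  0.07 -0.01] 12.7583
```

Contact is hard, with almost no moment, about 2 mm from the modelled floor, so I take it as seated. Now I release, retract and look.

Run:
```python
from fit import *
p=np.load('p2.npy');R=cradleR(p[3])
manip.command_gripper(0.65)
s=manip.read_state();print(s['opening'],s['t'],np.round(s['wrist_force'],2))
manip.movel(pose(p,(0,.0008,.20))[0],0.25)
d=snap('wrist','w5.png');np.savez('w5.npz',**d);snap('side','s5.png');print(manip.read_state()['t'])
a=cv2.imread('pics/s5.png')[230:350,230:400];cv2.imwrite('pics/s5c.png',cv2.resize(a,None,fx=4.5,fy=4.5,interpolation=cv2.INTER_CUBIC))
d['fish']=1
im=cv2.resize(cv2.imread('pics/w5.png'),None,fx=2,fy=2,interpolation=cv2.INTER_CUBIC)
for dz,col in ((0,(0,255,0)),(.002,(0,255,255))):
    q=np.int32(np.round([2*proj(d,R@np.array([x,y,.046+dz])+p[:3])+.5 for x,y in ((-.018,-.085),(.018,-.085),(.018,.085),(-.018,.085))]))
    cv2.polylines(im,[q],True,col,1)
cv2.imwrite('pics/w5o.png',im[0:600,300:960])
```

```text
0.6491487655596323 13.0917 [-0.26 -0.25 -0.68]
14.1
```

View pics/w5o.png

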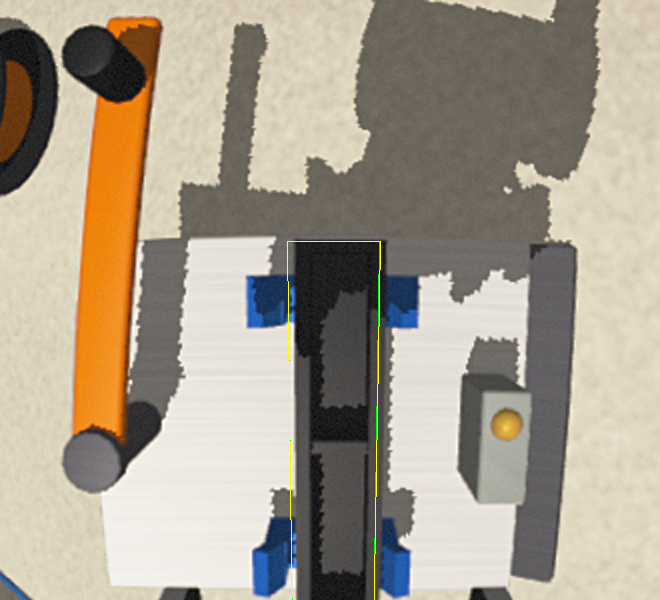

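View pics/s5c.png

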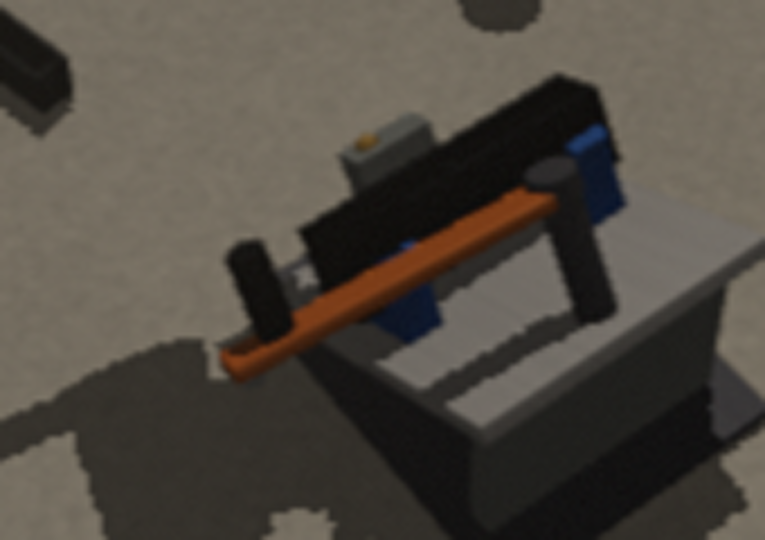

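The bracket sits square in both saddles. It rests against the downhill wall, about 3 mm off centre and within the stated play, with its end at y≈0 offset. Next I cage the handle between the part-open fingers and swing the bar.

```bash
cat > kp.py <<'E'
from fit import *
p=np.load('p2.npy').copy();R=cradleR(p[3]);p[:3]+=R[:,2]*.002;k0=p[4]
L=lambda: (np.round(R.T@(np.array(manip.read_state()['tool_pos'])-p[:3]),4),np.round(R.T@np.array(manip.read_state()['wrist_force']),2),round(manip.read_state()['t'],2))
Q=lambda k,z=.068,r=.15: pose(p,barpt(k,r,0,z),k-np.pi/2)
E
python3 - <<'E'
from kp import *
manip.move_pose(*Q(k0,.17)); manip.command_gripper(.40); print(*L())
d=snap('wrist','w6.png')
manip.movel(Q(k0,.125)[0],.15)
h=manip.movel(Q(k0)[0],.08,f_stop=5); print(h,*L(),manip.read_state()['opening'])
snap('wrist','w7.png');snap('side','s7.png')
a=cv2.imread('pics/s7.png')[200:350,210:400];cv2.imwrite('pics/s7c.png',cv2.resize(a,None,fx=4,fy=4,interpolation=cv2.INTER_CUBIC))
E
```

```text
[ 0.0789 -0.1484  0.1698] [ 0.08 -1.11  0.42] 15.17
False [ 0.0797 -0.1489  0.0684] [-0.06  0.66 -0.05] 16.52 0.3970956166052986
```

View pics/w7.png

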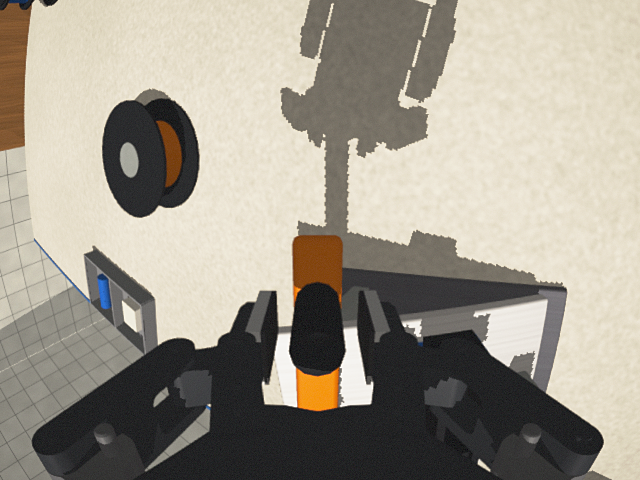

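View pics/s7c.png

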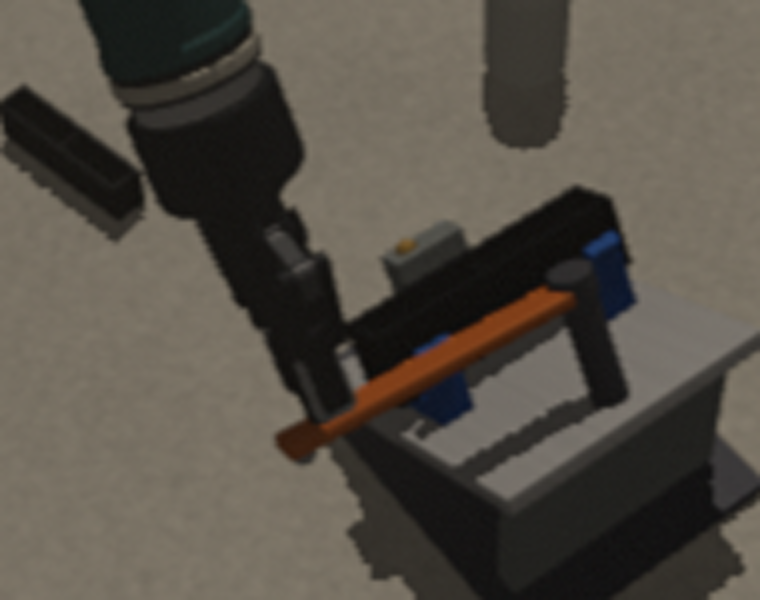

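The handle (318,328) is centred between the pads. Now I swing the bar along the arc.

Run:
```python
from kp import *
for k in np.linspace(k0,.24,9)[1:]:
    pos,o=Q(k); h=manip.movel(pos,.12,rot=o,f_stop=14)
    print(round(k,2),h,*L())
    if h: break
snap('wrist','w8.png')
```

```text
1.31 False [ 0.0568 -0.1448  0.0684] [0.36 0.16 0.61] 16.97
1.16 False [ 0.0357 -0.1373  0.0683] [ 0.35  0.06 -0.06] 17.31
1.01 False [ 0.0156 -0.1267  0.0682] [-0.02 -0.54 -0.06] 17.65
0.85 False [-0.0028 -0.1131  0.0681] [-0.24 -0.83  0.42] 17.99
0.7 False [-0.019  -0.0969  0.0681] [-0.46 -0.4  -0.23] 18.33
0.55 False [-0.0325 -0.0784  0.068 ] [ 0.24 -0.39  0.15] 18.68
0.39 False [-0.043 -0.058  0.068] [-0.15 -0.1   0.38] 19.02
0.24 False [-0.0503 -0.0363  0.068 ] [-0.1  -0.85 -0.71] 19.36
```

View pics/w8.png

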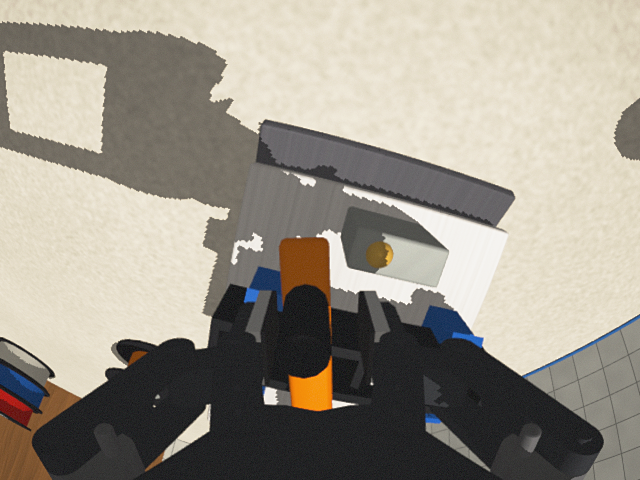

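Run:
```python
from kp import *
pos,o=Q(.12); print(manip.movel(pos,.1,rot=o,f_stop=14),*L())
for k in (.05,0.,-.04,-.07,-.1):
    pos,o=Q(k); h=manip.movel(pos,.03,rot=o,f_stop=22); print(k,h,*L())
    if h: break
snap('wrist','w9.png')
```

```text
False [-0.0537 -0.0186  0.068 ] [0.32 0.76 0.47] 19.74
0.05 False [-0.0542 -0.0111  0.0678] [ 1.98 -8.6   6.23] 20.24
0.0 False [-0.0549 -0.0001  0.0681] [0.27 0.35 0.54] 20.64
-0.04 False [-0.0549  0.0063  0.068 ] [ 1.26 -0.01 -0.04] 20.99
-0.07 False [-0.0547  0.0073  0.0677] [ 0.6  -9.    4.34] 21.29
-0.1 False [-0.0542  0.0074  0.0673] [  2.18 -19.85  10.59] 21.59
```

View pics/w9.png

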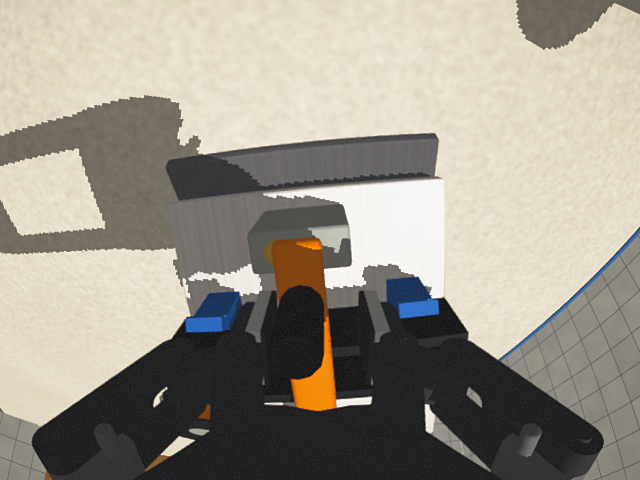

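The force trace shows the detent (about 9 N), the snap (about 0 N), then a hard stop at 20 N with the finger at y=+7.3 mm, which puts the handle at 0. I back off, lift and check.

Run:
```python
from kp import *
o=Q(0)[1]
s=manip.read_state(); 
manip.movel(pose(p,(-.055,.0005,.068))[0],.05,rot=o); print(*L())
manip.movel(pose(p,(-.055,.0005,.15))[0],.15); print(*L())
manip.movel(pose(p,(-.06,.0,.24))[0],.25)
manip.move_pose(*pose(p,(0,.03,.25),0)); print(*L())
d=snap('wrist','w10.png');snap('side','s10.png');snap('top','t10.png');d['fish']=1
im=cv2.imread('pics/w10.png')
for s_ in (-.011,.011):
    q=[np.int32(proj(d,R@barpt(0,r,s_,.06)+p[:3])) for r in (0,.178)]; cv2.line(im,q[0].tolist(),q[1].tolist(),(0,255,0),1)
cv2.imwrite('pics/w10o.png',im)
a=cv2.imread('pics/s10.png')[220:340,250:410];cv2.imwrite('pics/s10c.png',cv2.resize(a,None,fx=4.5,fy=4.5,interpolation=cv2.INTER_CUBIC))
```

```text
[-0.055   0.0007  0.0681] [ 0.75 -0.32 -0.13] 22.08
[-0.0554  0.0003  0.1493] [-0.06 -1.43 -0.13] 22.78
[-0.0003  0.0296  0.2489] [ 0.97 -0.32 -0.05] 24.78
```

View pics/w10o.png

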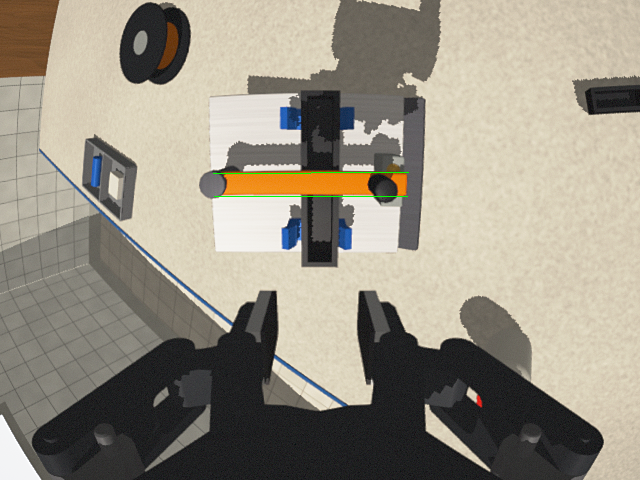

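View pics/s10c.png

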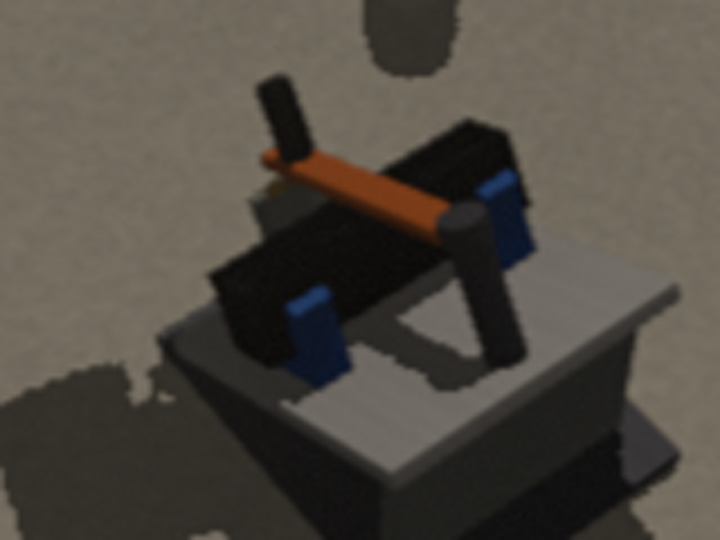

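View pics/t10.png

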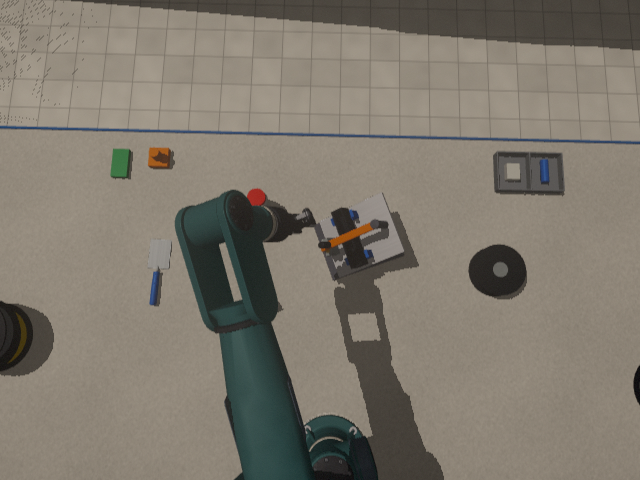

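The bar lies on the k=0 projection, the bracket is in both saddles, and the bystanders look unmoved. One last numeric check of y-centring, then I hand in.

Run:
```python
from kp import *
d=manip.read_camera('wrist');d['fish']=1
for y in(-.085,.085): print(y,proj(d,R@np.array([-.003,y,.046])+p[:3]).round(1))
g=d['frame'].astype(int).sum(2)[:,320]; print([ (r,g[r]) for r in list(range(86,98))+list(range(258,272))])
print(manip.read_state()['t'])
```

```text
-0.085 [320.6  90. ]
0.085 [320.3 266.8]
[(86, np.int64(312)), (87, np.int64(299)), (88, np.int64(305)), (89, np.int64(276)), (90, np.int64(188)), (91, np.int64(161)), (92, np.int64(180)), (93, np.int64(160)), (94, np.int64(108)), (95, np.int64(90)), (96, np.int64(48)), (97, np.int64(53)), (258, np.int64(70)), (259, np.int64(71)), (260, np.int64(88)), (261, np.int64(171)), (262, np.int64(224)), (263, np.int64(249)), (264, np.int64(237)), (265, np.int64(257)), (266, np.int64(420)), (267, np.int64(657)), (268, np.int64(642)), (269, np.int64(623)), (270, np.int64(633)), (271, np.int64(642))]
24.9833
```

Both ends are within about 1 px (1 mm) of centred. Handing in.

```bash
python3 -c "
from rig import manip
print(manip.close_job())"
```

```text
the job is handed in; nothing more can be done
None
```

I laid the larger bracket in both saddles, open side up, and swung the keeper bar shut until it clicked home. I then let go and handed the job in at about 25 s of the 61 s allowed.

- **Bracket:** I lowered it square to the bed until it touched (f_stop 5 N), then pressed lightly and released it. Its ends project within about 1 mm of centred along the saddles. On release it slid about 3 mm downhill against the saddle walls, which uses up the stated play on that side.
- **Keeper:** the handle met about 9 N at the detent, dropped to about 0 N at the snap, then came up hard against its stop at 20 N. After I backed off, the bar lay on the shut (angle 0) line in the wrist picture.
- **Bystanders:** the jar, scraper and spool look unmoved in the last pictures, judged by eye only.
- **Disagreements:** first contact in the saddles came about 2 mm higher than my fitted model. Fitting the cradle from the top and side cameras alone differed from the wrist camera by about 3° in yaw and up to 9 mm in height. I followed the combined fit, which lies close to the wrist one, and the contact force.

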